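# Show the valve seat to the inspection camera

## Robot

A 6-joint arm with a two-finger parallel gripper is mounted at the origin on the work surface. World frame = base frame: x ahead of the robot, y to its left, z up, the work surface at z = 0. Lengths are in m, angles in rad, forces in N, time in s.
With the tool pointing down it reaches from about 0.325 to 0.875 m from the base axis. Payload 4.4 kg.
Tool frame: the origin (TCP) lies midway between the tips of the shut fingers; the grasp point (between the pads) lies 19 mm behind it; z points along the fingers, y is the line along which they close (so a half turn about z gives the same grasp; the last joint's range is limited). The gripper opens to 85 mm and grips with 20 to 120 N. Pads are 22 mm wide; open, the fingers measure 114 mm over their backs; the gripper's body (76 mm by 85 mm) begins 54 mm behind the grasp point. The pads swing forward as they close: fully open they stand 13 mm farther back than shut.
Start: joints at [1.129, 0.207, 1.542, -0, 1.393, -0.15], TCP at [0.165, 0.551, 0.198] pointing down, gripper open.
Joint ranges: [-2.73, 2.73], [-0.86, 2.22], [0.23, 2.46], [-1.11, 4.25], [0.08, 2.63], [-2.82, 2.82]. Speed limits (rad/s): [2.79, 2.79, 3.14, 3.14, 3.14, 3.14].

## Interface

Orientations are given as [roll, pitch, yaw] about the fixed x, y, z axes, in that order (R = Rz(yaw) Ry(pitch) Rx(roll)).
In Python, from rig import manip gives the robot as it stands. The module is installed in compiled form; this text tells all that it offers.
- The arm moves only by the tool drive_tool, never from a script. Its argument "increments" is a list of rows, each an object of numbers: "tx", "ty", "tz": the shift along the tool's x, y, z in m; "roll": the turn about the tool's z in degrees. In form: [{"tx": .., "ty": .., "tz": .., "roll": ..}, ...]. A call has 1 to 12 rows; each row is the pose to reach, as a shift and turn from the pose commanded when the call began, along the tool's axes at that moment; what a row does not reach only later rows make up. A row lasts 1/10 s, in which the tool goes at most 50 mm and 8.59 degrees, less where a joint would pass 70% of its speed; a pose out of reach is approached as far as the arm can. A call with a gripper value outside its range is refused whole. "jaw" is the finger opening in m, from 0 to 0.0854, set as the call begins (left out, the last holds). The fingers move at their own pace and stop on an object; "force" is the grip in N (left out, the last holds). Time passes only in rows, so rows that repeat a pose let the fingers close. It gives the time, the measured TCP pose, the force, the opening and the grip force at its end, in the units of the state.
- manip.state(): the state, without advancing time (a new reading comes with each control period).
- manip.get_image(name): name is "side" or "top" or "wrist"; returns the picture (480x640x3 uint8, red, green, blue); there is no depth.
- manip.calibration(name): a dict with "mtx" (3x3 intrinsics, pixels), "origin" and "rotation" of the camera in the world; the wrist camera has in their place "tool_from_camera" (4x4, takes a point from camera to tool coordinates, whose origin is the TCP and whose axes are the flange's). Camera axes: x right, y down, z forward; pixel columns grow to the right and rows downward; lengths in m; the calibration is good to about 2 mm. A picture is of the moment at which its call begins: read the wrist's pose just before it. calibration takes no time and is no camera call.
- manip.close_job(): hands the job in; it is judged then, once.
The state is a dict: "time": time; "q": joint angles; "qd": joint speeds; "tau": joint torques, N m; "eef_pos": TCP position; "ee_rot": TCP orientation; "wrist_force": force on the tool from outside, world axes, zero at the start; "torque": the same for the moment, N m; "finger_gap": finger opening in m; "grasp_force": force on a finger pad.
Only numpy, scipy, OpenCV 4.12 (cv2) and the standard library are available. Lean on these libraries where they do the work, as an engineer would, in place of code of your own. Each camera call takes 0.05 s, during which the arm holds its last target. There are 200 camera calls.

## Task

Take the small brass ball valve out of its spring clip and hold it up to the inspection camera, so that its open threaded end looks squarely into the lens, centred on it and 100 mm in front of the glass. Keep it there, still and gripped, until you finish: the job ends with the valve held in the air, not put down. Do not touch the camera or its stand, and leave the other pieces on the counter where they are.

Things in the scene. Friction and masses are not known exactly. Their poses are not given: they have to be found in the camera images.
- valve_mid (a point): Centre of a small brass ball valve, 66 mm long, 0.2 kg, standing upright in a spring clip, threaded end down. Its z axis runs along the flow axis from the threaded to the hexagonal end (up at the start). A round body, 26 mm across, fills the middle. A stub with a fixed red tee handle (44 mm wide along y, 9 mm high) stands out on the -x side, 11 to 33 mm from the axis, 28 mm above the threaded tip.
- valve_hex (a point): Centre of the valve's upper, hexagonal end, the place to grip it from above: 28 mm across the flats, 23 mm high, its top 11.5 mm above this point, which lies 21.5 mm above valve_mid along the valve's axis. The flats face this frame's +y and -y and every 60 degrees round from there. Same axes as valve_mid.
- valve_port (a point): Centre of the valve's open threaded end, the face that is to look into the lens: round male thread 21 mm across and 16 mm long, with an open bore in which the steel ball shows. 33 mm below valve_mid along the valve's axis, same axes.
- clip: Bright steel spring clip bracket on the counter: foot plate 78 x 56 x 4 mm; back plate 44 mm wide, 64 mm tall, 17 mm from the valve's axis on the +x side; a ledge 40 mm up on which the valve stands; two sprung leaves (up to 54 mm) hugging its thread. Origin on the counter under the valve's axis, z up. The valve is drawn straight up against about 4 to 12 N of friction and is free 20 mm up.
- camera_lens (a point): Centre of the lens's front glass, about 135 mm above the counter, level with the face of its 70 mm white ring light. The inspection camera (blue, black lens, 100 mm long) is fixed in an aluminium yoke on a dark base plate 130 x 100 mm. It looks up at a slant, always 35 degrees off the vertical, leaning roughly towards the robot. z is the line of sight, pointing out of the lens; y is level.
- camera_focus (a point): Point in the air on the line of sight, 100 mm out from the glass, where the camera is focused; about 217 mm above the counter. Same axes as camera_lens (z away from the lens).
- pvc_stub_mid (a point): Centre of a grey PVC pipe stub standing on end, 50 mm across, 70 mm tall (bystander).
- union_a_mid (a point): Centre of a brass hex union standing on end, 39 mm across corners, 46 mm tall (bystander).
- union_b_mid (a point): Centre of a second brass hex union, the same as the first (bystander).
- seal_tape_mid (a point): Centre of a white roll of thread seal tape lying flat, 58 mm across, 19 mm high (bystander).
- sight_tube_mid (a point): Centre of a green glass sight tube with brass hex ends, lying down, 176 mm long along its x axis, 28 mm high (bystander).
- spanner_mid (a point): A steel spanner lying flat, about 170 mm long along its x axis, 10 mm high (bystander).

How it is judged:
By the outcome, as a careful person would: the job done as asked, in the order asked, and still so for the second after the job is handed in, while the arm keeps its last pose, push and grip.
It also fails if it takes over 32 s, if anything falls off the work surface, if the arm or the gripper's body presses on something with over 40 N, if the wrist force passes 120 N, or if a joint passes its speed limit or range.

## Working session

There is one attempt and no reset: what is moved stays moved. The work goes in short steps, Python scripts to look and compute and a tool call to move; the robot and the scene stay as the last step left them, time stands still between calls to the robot, and variables do not carry over. Pictures are saved under pics/ and viewed, at most 10 in all, crops included, and the job is handed in when it is done.

Besides the shell and the picture viewer there is one more tool, called after "Emit:" as name([rows], argument=value, ...), one row to a line, values as JSON. drive_tool: Moves the arm, as the interface text tells. Its arguments: {"type":"object","properties":{"increments":{"type":"array","items":{"type":"object","properties":{"tx":{"type":"number"},"ty":{"type":"number"},"tz":{"type":"number"},"roll":{"type":"number"}}}},"jaw":{"type":"number"},"force":{"type":"number"}},"required":["increments"]}

```bash
mkdir -p pics; python3 - <<'E'
from rig import manip
import cv2,numpy as np
np.set_printoptions(precision=4,suppress=True)
print(manip.state())
for n in("side","top","wrist"):
    im=manip.get_image(n); cv2.imwrite(f"pics/{n}0.png",im[:,:,::-1]); print(n,manip.calibration(n))
E
```

```text
{'time': 0.0, 'q': array([ 1.1285,  0.2074,  1.543 , -0.    ,  1.3935, -0.1505]), 'qd': array([ 0.0003, -0.0006,  0.002 , -0.0003, -0.0008, -0.0007]), 'tau': array([  0.0001, -38.3054, -29.1587,  -0.0005,   0.0106,  -0.    ]), 'eef_pos': array([0.1651, 0.5499, 0.1965]), 'ee_rot': array([-3.1393, -0.0003,  2.8498]), 'wrist_force': array([-0.6089, -1.1654, -0.3141]), 'torque': array([0.053 , 0.0377, 0.0054]), 'grasp_force': 0.0, 'finger_gap': 0.0857402423131651}
side {'mtx': array([[585.1866,   0.    , 317.2027],
       [  0.    , 585.1866, 235.4694],
       [  0.    ,   0.    ,   1.    ]]), 'origin': array([0.536 , 1.0723, 0.8824]), 'rotation': array([-2.1587,  0.0236, -3.1192])}
top {'mtx': array([[588.072 ,   0.    , 310.3573],
       [  0.    , 588.072 , 239.568 ],
       [  0.    ,   0.    ,   1.    ]]), 'origin': array([ 0.4831, -0.0294,  1.5837]), 'rotation': array([-3.0753,  0.0104, -1.5463])}
wrist {'mtx': array([[414.9468,   0.    , 317.9583],
       [  0.    , 414.9468, 235.9214],
       [  0.    ,   0.    ,   1.    ]]), 'tool_from_camera': array([[ 0.0003, -0.9476, -0.3194,  0.0826],
       [ 1.    ,  0.0001,  0.0006,  0.0005],
       [-0.0006, -0.3194,  0.9476, -0.1758],
       [ 0.    ,  0.    ,  0.    ,  1.    ]])}
```

View pics/side0.png

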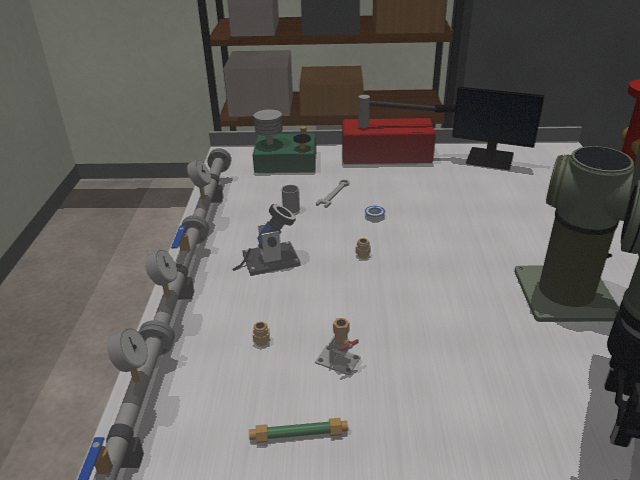

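View pics/top0.png

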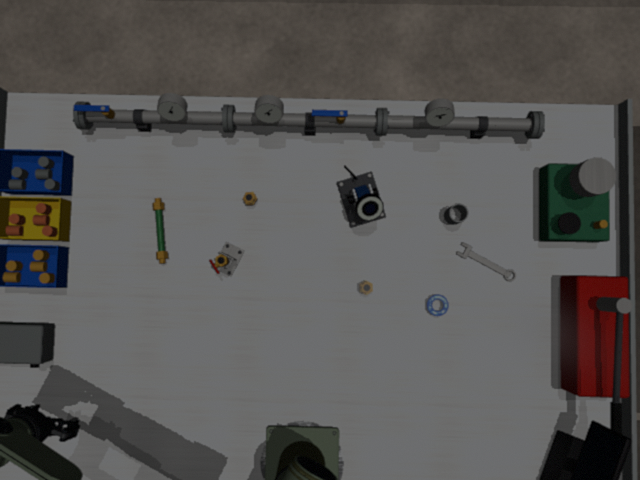

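The side view shows the valve at about (341,330), its red handle at (350,344), and the inspection lens at (283,213). In the top view the valve is at (222,260) and the lens ring at (370,207). I'll enlarge these regions next.

```bash
python3 - <<'E'
import cv2,numpy as np
s=cv2.imread("pics/side0.png");t=cv2.imread("pics/top0.png")
c=lambda im,x,y,w,h:cv2.resize(im[y:y+h,x:x+w],(400,300),interpolation=cv2.INTER_CUBIC)
g=lambda im:np.clip(im*1.7,0,255).astype(np.uint8)
o=np.vstack([np.hstack([c(s,305,310,80,60),c(s,235,195,80,60)]),np.hstack([g(c(t,190,230,80,60)),g(c(t,325,175,80,60))])])
cv2.imwrite("pics/crops.png",o)
E
```

```text
(no output)
```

View pics/crops.png

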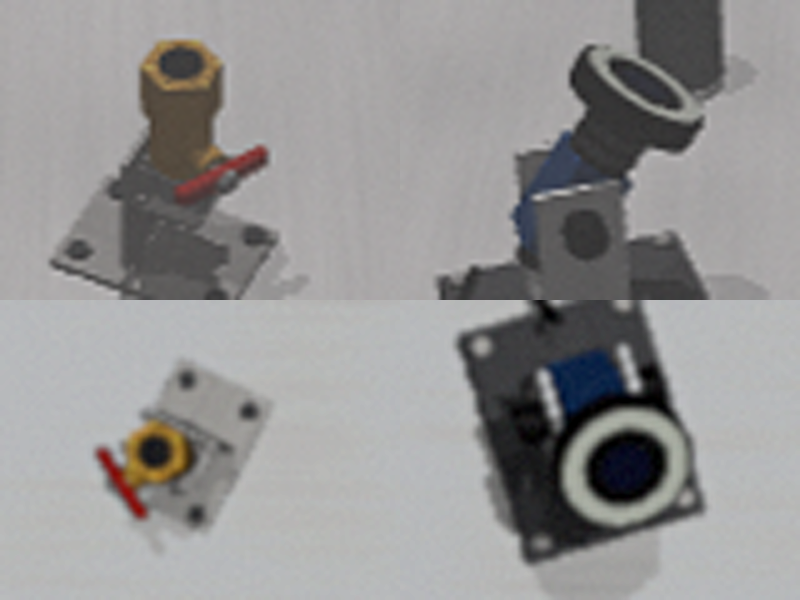

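The crops put the hex top bore at side (341.2,322.6) and top (221,260.4), and the lens at side (285,211.4) and top (370.2,208). The back plate faces about -26° and the handle about 130°, so the valve is turned relative to the clip. The drive has no tilt, so the 35° lean must come from pivoting the valve in the pads against the clip's back plate. Next I'll triangulate.

```bash
cat > h.py <<'E'
from rig import manip
import cv2,numpy as np
from scipy.spatial.transform import Rotation as Ro
np.set_printoptions(precision=4,suppress=True)
def cam(n,st=None):
    c=manip.calibration(n)
    if n=="wrist":
        T=np.eye(4);T[:3,:3]=Ro.from_euler("xyz",st["ee_rot"]).as_matrix();T[:3,3]=st["eef_pos"]
        W=T@c["tool_from_camera"];return c["mtx"],W[:3,:3],W[:3,3]
    return c["mtx"],Ro.from_euler("xyz",c["rotation"]).as_matrix(),c["origin"]
def ray(C,uv): 
    d=C[1]@np.linalg.solve(C[0],[uv[0],uv[1],1.]);return C[2],d/np.linalg.norm(d)
def plane(C,uv,z):
    o,d=ray(C,uv);return o+d*(z-o[2])/d[2]
def tri(*cu):
    A=0;b=0;R=[ray(C,u) for C,u in cu]
    for o,d in R: P=np.eye(3)-np.outer(d,d);A=A+P;b=b+P@o
    p=np.linalg.solve(A,b);return p,[np.linalg.norm((np.eye(3)-np.outer(d,d))@(p-o)) for o,d in R]
def proj(C,p):
    q=C[0]@(C[1].T@(np.asarray(p)-C[2]));return q[:2]/q[2]
def head(v): return np.degrees(np.arctan2(v[1],v[0]))
E
python3 - <<'E'
from h import *
S,T=cam("side"),cam("top")
s=cv2.imread("pics/side0.png");t=cv2.imread("pics/top0.png")
print("hextop",tri((S,(341.2,322.6)),(T,(221,260.4))))
print("lens",tri((S,(285,211.4)),(T,(370.2,208))))
# red handle centroids
for im,C,b in((t,T,(200,240,240,285)),(s,S,(330,330,370,360))):
    c=im[b[1]:b[3],b[0]:b[2]].astype(int);m=((c[:,:,2]>1.8*c[:,:,1])&(c[:,:,2]>50)&(c[:,:,1]<1.5*c[:,:,0]+5)).astype(np.uint8)
    v,u=np.nonzero(m);print(len(u),u.mean()+b[0],v.mean()+b[1]);
    p=np.c_[u,v]-[u.mean(),v.mean()];w=np.linalg.svd(p,full_matrices=False)[2][0]
    c0=np.array([u.mean()+b[0],v.mean()+b[1]])
    print("handle",plane(C,c0,.068),"heading",head(plane(C,c0+5*w,.068)-plane(C,c0-5*w,.068)))
f=lambda x,y:plane(T,(190+x/5,230+(y-300)/5),.004)
print("foot",head(f(183,360)-f(272,405)),head(f(272,405)-f(207,530)),np.linalg.norm(f(183,360)-f(272,405)),np.linalg.norm(f(272,405)-f(207,530)))
g=lambda x,y:plane(T,(190+x/5,230+(y-300)/5),.064)
print("back",head(g(143,412)-g(232,450)),g(143,412),g(232,450))
k=lambda x,y:plane(T,(325+(x-400)/5,175+(y-300)/5),.01)
print("base",head(k(700,508)-k(528,562)),head(k(462,340)-k(528,562)),k(528,562),k(700,508),k(462,340))
E
```

```text
hextop (array([0.5248, 0.2122, 0.1033]), [np.float64(0.0018216016563203437), np.float64(0.0018216016563206096)])
lens (array([ 0.6607, -0.1583,  0.134 ]), [np.float64(7.257651462318057e-05), np.float64(7.257651462315017e-05)])
29 213.93103448275863 266.37931034482756
handle [0.508  0.2358 0.068 ] heading -145.16088566308824
32 349.03125 343.6875
handle [0.5115 0.2341 0.068 ] heading 34.066520842961964
foot 64.65485429668975 -25.745854605481927 0.05399952110594966 0.0754884162081574
back 68.37226383017995 [0.5446 0.2256 0.064 ] [0.526  0.1788 0.064 ]
base -71.16591507104638 17.653603284200354 [ 0.6224 -0.1177  0.01  ] [ 0.6537 -0.2094  0.01  ] [ 0.7417 -0.0797  0.01  ]
```

Emit:
drive_tool([
  {"tx": -0.03,"ty": -0.015,"roll": 4},
  {"tx": -0.075,"ty": -0.037,"roll": 8},
  {"tx": -0.12,"ty": -0.06,"roll": 12},
  {"tx": -0.165,"ty": -0.082,"roll": 16},
  {"tx": -0.21,"ty": -0.105,"roll": 20},
  {"tx": -0.255,"ty": -0.127,"roll": 24},
  {"tx": -0.3,"ty": -0.15,"roll": 28},
  {"tx": -0.345,"ty": -0.172,"roll": 32},
  {"tx": -0.39,"ty": -0.194,"roll": 36},
  {"tx": -0.425,"ty": -0.212,"roll": 38.8},
  {"tx": -0.442,"ty": -0.22,"roll": 38.8},
  {"tx": -0.442,"ty": -0.22,"roll": 38.8},
], jaw=0.085, force=40)

```text
schema error: expected keys tx, ty, tz, roll
```

```bash
python3 - <<'E'
from h import *
import json
st=manip.state();im=manip.get_image("wrist");cv2.imwrite("pics/w1.png",im[:,:,::-1])
print(st["time"],st["eef_pos"],np.degrees(st["ee_rot"]),np.abs(st["qd"]).max())
C=cam("wrist",st);print(proj(C,[.525,.212,.106]))
np.save("st1.npy",np.r_[st["eef_pos"],st["ee_rot"]])
E
```

```text
0.15 [0.1652 0.5501 0.1968] [-179.9003   -0.0146  163.28  ] 0.002779360245648204
[ 99.7696 642.5101]
```

View pics/w1.png

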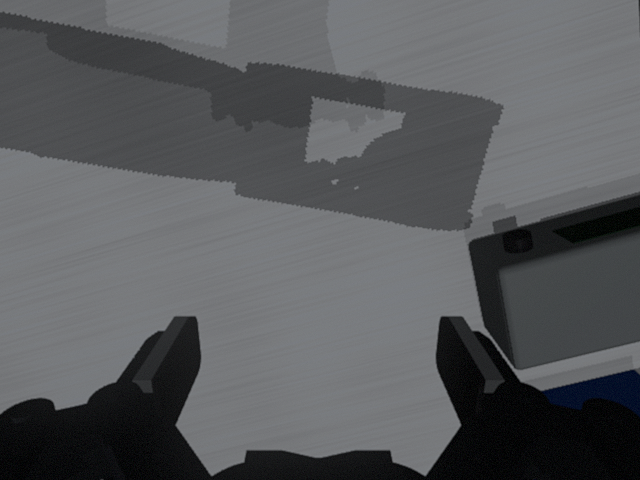

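The move was refused because every row needs all four keys, so this picture shows only bare counter between the fingers. I'll send it again.

Emit:
drive_tool([
  {"tx": -0.03,"ty": -0.015,"tz": 0,"roll": 4},
  {"tx": -0.075,"ty": -0.037,"tz": 0,"roll": 8},
  {"tx": -0.12,"ty": -0.06,"tz": 0,"roll": 12},
  {"tx": -0.165,"ty": -0.082,"tz": 0,"roll": 16},
  {"tx": -0.21,"ty": -0.105,"tz": 0,"roll": 20},
  {"tx": -0.255,"ty": -0.127,"tz": 0,"roll": 24},
  {"tx": -0.3,"ty": -0.15,"tz": 0,"roll": 28},
  {"tx": -0.345,"ty": -0.172,"tz": 0,"roll": 32},
  {"tx": -0.39,"ty": -0.194,"tz": 0,"roll": 36},
  {"tx": -0.425,"ty": -0.212,"tz": 0,"roll": 38.8},
  {"tx": -0.442,"ty": -0.22,"tz": 0,"roll": 38.8},
  {"tx": -0.442,"ty": -0.22,"tz": 0,"roll": 38.8},
], jaw=0.085, force=40)

```text
time: 1.4
eef_pos: [0.5268, 0.2111, 0.1973]
ee_rot: [-3.141, -0.0, 2.17]
wrist_force: [-0.5, -0.0, 0.6]
finger_gap: 0.0852
grasp_force: 0.0
```

```bash
python3 - <<'E'
from h import *
st=manip.state();im=manip.get_image("wrist");cv2.imwrite("pics/w2.png",im[:,:,::-1])
print(st["time"],st["eef_pos"],np.degrees(st["ee_rot"]),np.abs(st["qd"]).max())
C=cam("wrist",st);print(proj(C,[.525,.212,.106]))
np.save("st2.npy",np.r_[st["eef_pos"],st["ee_rot"]])
E
```

```text
1.4 [0.5268 0.2111 0.1973] [-179.9788   -0.0028  124.3073] 0.05744570667800544
[316.0221 223.3623]
```

View pics/w2.png

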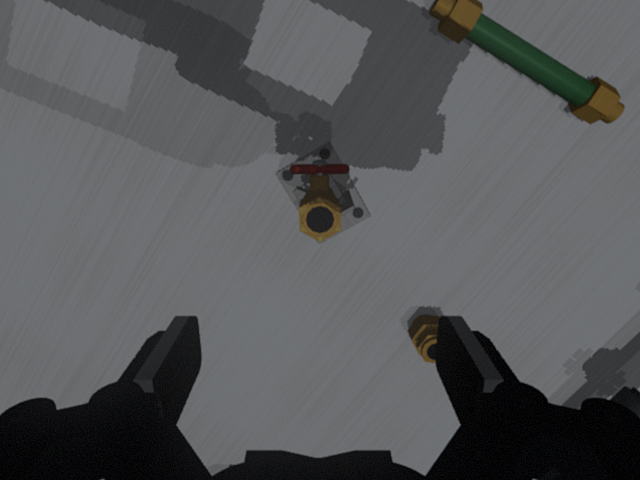

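The wrist view shows the hex bore at (320,219) and the red handle level from (291,169) to (349,168). The flats at columns 299 and 341 face the fingers, so the yaw is good. Next I'll compute the offset to the grasp.

```bash
python3 - <<'E'
from h import *
v=np.load("st2.npy");st=dict(eef_pos=v[:3],ee_rot=v[3:]);C=cam("wrist",st)
im=cv2.imread("pics/w2.png").astype(int)
c=im[195:245,290:350];m=((c[:,:,2]>1.6*c[:,:,0])&(c[:,:,2]>90)).astype(np.uint8)
m=cv2.morphologyEx(m,cv2.MORPH_OPEN,np.ones((2,2),np.uint8))
v_,u=np.nonzero(m);print(u.min()+290,u.max()+290,v_.min()+195,v_.max()+195)
p=plane(C,(320,219),.106);print(p)
print("w/ top",tri((C,(320,219)),(cam("top"),(221,260.4))),"w/ side",tri((C,(320,219)),(cam("side"),(341.2,322.6))))
a,b=plane(C,(291,169),.07),plane(C,(349,168),.07);print("y head",head(b-a),head(a-b),np.linalg.norm(a-b),(a+b)/2)
s=manip.state();R=Ro.from_euler("xyz",s["ee_rot"]).as_matrix();print("tool shift",R.T@(p-s["eef_pos"]),s["time"])
E
```

```text
300 341 204 241
[0.5255 0.216  0.106 ]
w/ top (array([0.5249, 0.2137, 0.0987]), [np.float64(0.0019243554489420669), np.float64(0.0019243554489419366)]) w/ side (array([0.526 , 0.216 , 0.1066]), [np.float64(0.0006345684130363142), np.float64(0.000634568413036607)])
y head 35.310039738448005 -144.689960261552 0.042388177178770685 [0.5099 0.2391 0.07  ]
tool shift [0.0028 0.0021 0.0912] 1.45
```

Emit:
drive_tool([
  {"tx": 0.002,"ty": 0.001,"tz": 0.02,"roll": 0},
  {"tx": 0.0035,"ty": 0.002,"tz": 0.05,"roll": 0},
  {"tx": 0.0035,"ty": 0.002,"tz": 0.085,"roll": 0},
  {"tx": 0.0035,"ty": 0.002,"tz": 0.11,"roll": 0},
  {"tx": 0.0035,"ty": 0.002,"tz": 0.122,"roll": 0},
  {"tx": 0.0035,"ty": 0.002,"tz": 0.122,"roll": 0},
])

```text
time: 2.05
eef_pos: [0.5223, 0.2177, 0.0737]
ee_rot: [-3.137, -0.002, 2.175]
wrist_force: [-0.3, -0.8, -0.2]
finger_gap: 0.0847
grasp_force: 0.0
```

Emit:
drive_tool([
  {"tx": 0,"ty": 0,"tz": 0,"roll": 0},
  {"tx": 0,"ty": 0,"tz": 0,"roll": 0},
  {"tx": 0,"ty": 0,"tz": 0,"roll": 0},
  {"tx": 0,"ty": 0,"tz": 0,"roll": 0},
  {"tx": 0,"ty": 0,"tz": 0,"roll": 0},
  {"tx": 0,"ty": 0,"tz": 0,"roll": 0},
  {"tx": 0,"ty": 0,"tz": 0,"roll": 0},
  {"tx": 0,"ty": 0,"tz": 0,"roll": 0},
], jaw=0.015, force=40)

```text
time: 2.85
eef_pos: [0.5251, 0.2168, 0.0756]
ee_rot: [-3.141, -0.0, 2.173]
wrist_force: [-0.2, -0.3, 0.0]
finger_gap: 0.0152
grasp_force: 0.0
```

The gap closed to 15 mm with no grip force, so the grasp missed. I'll look.

```bash
python3 - <<'E'
from h import *
st=manip.state();im=manip.get_image("wrist")
s=manip.get_image("side");c=cv2.resize(s[280:390,270:410],(560,440),interpolation=cv2.INTER_CUBIC)
a=cv2.resize(im,(560,420));o=np.vstack([im[150:450,120:520],cv2.resize(s[290:380,280:400],(400,300),interpolation=cv2.INTER_CUBIC)])
cv2.imwrite("pics/g1.png",o[:,:,::-1]);print(st)
E
```

```text
{'time': 2.85, 'q': array([ 0.2392,  0.3208,  1.6691, -0.    ,  1.1518, -0.3625]), 'qd': array([ 0.0008,  0.0018,  0.0004,  0.0003, -0.0003, -0.0018]), 'tau': array([ -0.0035, -39.7311, -25.7116,  -0.0004,   0.0007,   0.    ]), 'eef_pos': array([0.5251, 0.2168, 0.0756]), 'ee_rot': array([-3.1415, -0.    ,  2.1725]), 'wrist_force': array([-0.1737, -0.3216,  0.0294]), 'torque': array([-0.0049,  0.0354, -0.0131]), 'grasp_force': 0.0, 'finger_gap': 0.015195276260452755}
```

View pics/g1.png

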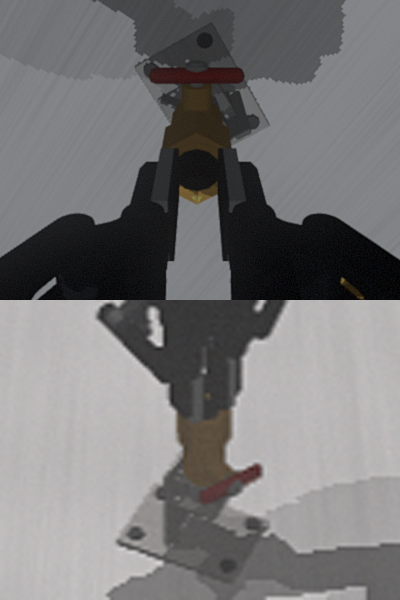

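The wrist picture shows the hex exactly centred between the fingers, but the closed tips are drawn over its top. By pixel scale the tips stand about 34 mm behind the reported TCP at this opening, so the fingers shut just above the hex. I'll open, go down in steps watching the force, and close again.

Emit:
drive_tool([
  {"tx": 0,"ty": 0,"tz": 0,"roll": 0},
  {"tx": 0,"ty": 0,"tz": 0,"roll": 0},
  {"tx": 0,"ty": 0,"tz": 0,"roll": 0},
  {"tx": 0,"ty": 0,"tz": 0,"roll": 0},
  {"tx": 0,"ty": 0,"tz": 0,"roll": 0},
  {"tx": 0,"ty": 0,"tz": 0.004,"roll": 0},
  {"tx": 0,"ty": 0,"tz": 0.008,"roll": 0},
  {"tx": 0,"ty": 0,"tz": 0.012,"roll": 0},
  {"tx": 0,"ty": 0,"tz": 0.015,"roll": 0},
  {"tx": 0,"ty": 0,"tz": 0.015,"roll": 0},
], jaw=0.06)

```text
time: 3.95
eef_pos: [0.5244, 0.2167, 0.0598]
ee_rot: [-3.14, -0.001, 2.173]
wrist_force: [-0.2, -0.8, -0.5]
finger_gap: 0.0601
grasp_force: 0.0
```

Emit:
drive_tool([
  {"tx": 0,"ty": 0,"tz": 0.004,"roll": 0},
  {"tx": 0,"ty": 0,"tz": 0.008,"roll": 0},
  {"tx": 0,"ty": 0,"tz": 0.012,"roll": 0},
  {"tx": 0,"ty": 0,"tz": 0.012,"roll": 0},
])

```text
time: 4.35
eef_pos: [0.5244, 0.2167, 0.0478]
ee_rot: [-3.14, -0.001, 2.173]
wrist_force: [0.5, -0.0, -0.1]
finger_gap: 0.0596
grasp_force: 0.0
```

Emit:
drive_tool([
  {"tx": 0,"ty": 0,"tz": 0,"roll": 0},
  {"tx": 0,"ty": 0,"tz": 0,"roll": 0},
  {"tx": 0,"ty": 0,"tz": 0,"roll": 0},
  {"tx": 0,"ty": 0,"tz": 0,"roll": 0},
  {"tx": 0,"ty": 0,"tz": 0,"roll": 0},
  {"tx": 0,"ty": 0,"tz": 0,"roll": 0},
], jaw=0.015, force=40)

```text
time: 4.95
eef_pos: [0.5251, 0.2168, 0.049]
ee_rot: [-3.142, 0.0, 2.173]
wrist_force: [-1.1, -1.1, 3.5]
finger_gap: 0.027
grasp_force: 40.3
```

```bash
python3 - <<'E'
from h import *
st=manip.state();im=manip.get_image("wrist");s=manip.get_image("side")
o=np.vstack([im[150:450,120:520],cv2.resize(s[290:380,280:400],(400,300),interpolation=cv2.INTER_CUBIC)])
cv2.imwrite("pics/g2.png",o[:,:,::-1]);print(st)
E
```

```text
{'time': 4.95, 'q': array([ 0.2393,  0.3568,  1.6846, -0.0003,  1.1002, -0.3625]), 'qd': array([ 0.001 ,  0.002 , -0.0017,  0.0005,  0.0011,  0.0002]), 'tau': array([  0.2846, -38.7261, -24.5903,   0.2513,  -0.629 ,   0.0172]), 'eef_pos': array([0.5251, 0.2168, 0.049 ]), 'ee_rot': array([-3.1415,  0.0002,  2.1728]), 'wrist_force': array([-1.0634, -1.0901,  3.4586]), 'torque': array([-0.1845,  0.3096,  0.0301]), 'grasp_force': 40.31425810069777, 'finger_gap': 0.02701250426557769}
```

The valve is gripped: gap 27 mm, 40 N. Next I'll lift it free and turn it so the closing line lies along the back plate.

Emit:
drive_tool([
  {"tx": 0,"ty": 0,"tz": -0.004,"roll": 0},
  {"tx": 0,"ty": 0,"tz": -0.01,"roll": 0},
  {"tx": 0,"ty": 0,"tz": -0.016,"roll": 0},
  {"tx": 0,"ty": 0,"tz": -0.021,"roll": 0},
  {"tx": 0,"ty": 0,"tz": -0.026,"roll": 0},
  {"tx": 0,"ty": 0,"tz": -0.026,"roll": 0},
  {"tx": 0,"ty": 0,"tz": -0.026,"roll": -6},
  {"tx": 0,"ty": 0,"tz": -0.026,"roll": -14},
  {"tx": 0,"ty": 0,"tz": -0.026,"roll": -22},
  {"tx": 0,"ty": 0,"tz": -0.026,"roll": -29},
  {"tx": 0,"ty": 0,"tz": -0.026,"roll": -30},
  {"tx": 0,"ty": 0,"tz": -0.026,"roll": -30},
])

```text
time: 6.25
eef_pos: [0.525, 0.2169, 0.0747]
ee_rot: [-3.142, -0.0, 2.694]
wrist_force: [-0.7, 0.1, -2.2]
finger_gap: 0.0269
grasp_force: 40.6
```

```bash
python3 - <<'E'
from h import *
st=manip.state();im=manip.get_image("wrist");s=manip.get_image("side")
o=np.vstack([im[150:450,120:520],cv2.resize(s[290:380,280:400],(400,300),interpolation=cv2.INTER_CUBIC)])
cv2.imwrite("pics/g2.png",o[:,:,::-1]);print(st)
E
```

```text
{'time': 6.25, 'q': array([ 0.2394,  0.3219,  1.6698,  0.0001,  1.1501, -0.8841]), 'qd': array([-0.0001,  0.0014, -0.0014, -0.0011, -0.0005,  0.0065]), 'tau': array([  0.0037, -40.7554, -26.4364,  -0.0004,   0.0029,  -0.1014]), 'eef_pos': array([0.525 , 0.2169, 0.0747]), 'ee_rot': array([-3.1416, -0.0002,  2.6943]), 'wrist_force': array([-0.7184,  0.1255, -2.2436]), 'torque': array([-0.0403,  0.0224, -0.0046]), 'grasp_force': 40.596169339260086, 'finger_gap': 0.02692897784270226}
```

View pics/g2.png

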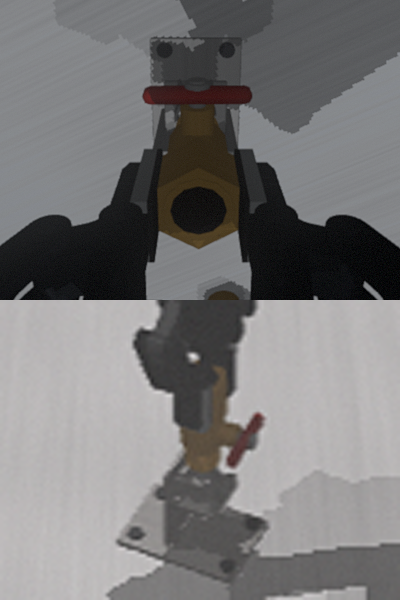

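The wrist view shows the hex centred between the pads with the bore at (198,210). The clip foot is square to the view, and the measured weight of 2.2 N means the valve is free. I'll lower it 8 mm so the tip overlaps the back plate by 6 mm, then push towards the plate along the pivot arc.

Emit:
drive_tool([
  {"tx": 0,"ty": 0,"tz": 0.004,"roll": 0},
  {"tx": 0,"ty": 0,"tz": 0.008,"roll": 0},
  {"tx": 0,"ty": 0,"tz": 0.008,"roll": 0},
  {"tx": -0.003,"ty": 0,"tz": 0.008,"roll": 0},
  {"tx": -0.0065,"ty": 0,"tz": 0.008,"roll": 0},
  {"tx": -0.009,"ty": 0,"tz": 0.0075,"roll": 0},
  {"tx": -0.0117,"ty": 0,"tz": 0.0072,"roll": 0},
  {"tx": -0.0143,"ty": 0,"tz": 0.007,"roll": 0},
  {"tx": -0.017,"ty": 0,"tz": 0.007,"roll": 0},
  {"tx": -0.017,"ty": 0,"tz": 0.007,"roll": 0},
], force=30)

```text
time: 7.35
eef_pos: [0.5369, 0.2105, 0.067]
ee_rot: [-3.14, -0.008, 2.696]
wrist_force: [-7.2, 3.1, 2.3]
finger_gap: 0.0272
grasp_force: 40.8
```

Emit:
drive_tool([
  {"tx": -0.0026,"ty": 0,"tz": 0,"roll": 0},
  {"tx": -0.0053,"ty": 0,"tz": 0.0002,"roll": 0},
  {"tx": -0.008,"ty": 0,"tz": 0.0006,"roll": 0},
  {"tx": -0.0105,"ty": 0,"tz": 0.001,"roll": 0},
  {"tx": -0.013,"ty": 0,"tz": 0.0017,"roll": 0},
  {"tx": -0.0157,"ty": 0,"tz": 0.0024,"roll": 0},
  {"tx": -0.018,"ty": 0,"tz": 0.0033,"roll": 0},
  {"tx": -0.0205,"ty": 0,"tz": 0.0042,"roll": 0},
  {"tx": -0.0205,"ty": 0,"tz": 0.0042,"roll": 0},
])

```text
time: 8.25
eef_pos: [0.5568, 0.2013, 0.0637]
ee_rot: [-3.14, -0.005, 2.696]
wrist_force: [-7.0, 1.1, 4.1]
finger_gap: 0.0272
grasp_force: 41.5
```

```bash
python3 - <<'E'
from h import *
st=manip.state();im=manip.get_image("wrist");s=manip.get_image("side")
o=np.vstack([im[150:450,120:520],cv2.resize(s[290:380,280:400],(400,300),interpolation=cv2.INTER_CUBIC)])
cv2.imwrite("pics/g3.png",o[:,:,::-1]);print(st)
E
```

```text
{'time': 8.25, 'q': array([ 0.1996,  0.3846,  1.6099,  0.0021,  1.1523, -0.9265]), 'qd': array([ 0.002 , -0.0027,  0.0021, -0.0027, -0.0032,  0.0012]), 'tau': array([ -2.0951, -41.1106, -27.6926,  -0.8506,  -2.076 ,   0.0181]), 'eef_pos': array([0.5568, 0.2013, 0.0637]), 'ee_rot': array([-3.1401, -0.0053,  2.696 ]), 'wrist_force': array([-6.9533,  1.0775,  4.0863]), 'torque': array([0.3232, 1.3323, 0.0756]), 'grasp_force': 41.461848167236894, 'finger_gap': 0.027198027463515708}
```

View pics/g3.png

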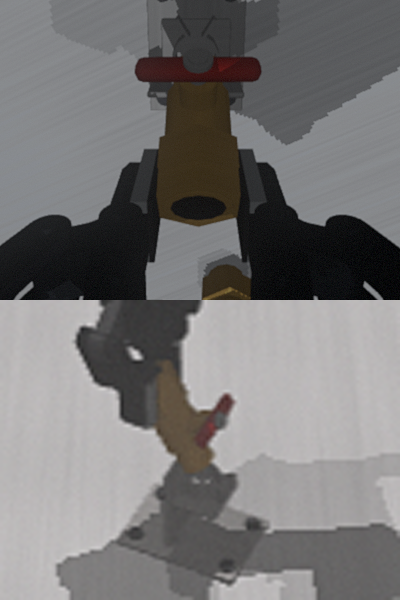

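The valve has pivoted in the pads. The bore ellipse is at crop (198,207), about 54 by 23 px, and the bar is at (198,69), 126 px wide. Both give a lean of about 30°, so I'll push the remaining few degrees along the arc.

Emit:
drive_tool([
  {"tx": -0.002,"ty": 0,"tz": 0.0008,"roll": 0},
  {"tx": -0.0042,"ty": 0,"tz": 0.0017,"roll": 0},
  {"tx": -0.0042,"ty": 0,"tz": 0.0017,"roll": 0},
  {"tx": -0.0042,"ty": 0,"tz": 0.0017,"roll": 0},
])

```text
time: 8.75
eef_pos: [0.5607, 0.1994, 0.0622]
ee_rot: [-3.14, -0.005, 2.696]
wrist_force: [-5.2, 2.2, 3.7]
finger_gap: 0.0274
grasp_force: 41.5
```

```bash
cat > tilt.py <<'E'
from h import *
def tilt(im,dbg=True):
    """valve lean about tool y from a wrist RGB picture: bore ellipse and bore->bar vector"""
    C=manip.calibration("wrist");M=C["mtx"];T=C["tool_from_camera"][:3,:3]
    a=im.astype(int)
    r=(a[:,:,0]>1.9*a[:,:,1])&(a[:,:,0]>60)&(a[:,:,1]<1.4*a[:,:,2]+8); r[300:]=0
    n,l,s,_=cv2.connectedComponentsWithStats(r.astype(np.uint8));i=1+np.argmax(s[1:,4]);bx=s[i]
    box=a[320:400,275:362];m=(box.max(2)<28).astype(np.uint8)
    n,l,s,ce=cv2.connectedComponentsWithStats(m);
    k=min(range(1,n),key=lambda j:1e9 if s[j,4]<200 else abs(ce[j,0]-43))
    cn=max(cv2.findContours((l==k).astype(np.uint8),cv2.RETR_EXTERNAL,cv2.CHAIN_APPROX_NONE)[0],key=len)
    e=cv2.fitEllipse(cn);c=np.array(e[0])+[275,320];ax=sorted(e[1])
    ray_=T@np.linalg.solve(M,[c[0],c[1],1]);ang=np.degrees(np.arctan2(-ray_[0],ray_[2]))
    t1=np.degrees(np.arccos(ax[0]/ax[1]))-ang
    print("bar",bx[:4],"bore",c,ax,"stats",s[k],"lean ellipse",t1)
    # bore->bar: intersect both rays at fixed x-z offset (28.5,38) mm: solve lean and depth
    from scipy.optimize import fsolve
    b=np.linalg.solve(M,[bx[0]+bx[2]/2,bx[1]+bx[3]/2,1]);rb=T@b
    def f(x,o=.0285):
        A=np.radians(x[2]);d=np.array([o*np.cos(A)+.038*np.sin(A),.038*np.cos(A)-o*np.sin(A)])
        return list((rb*x[1]-ray_*x[0])[[0,2]]-d)+[bx[2]*x[1]-M[0,0]*.044]
    for o in(.027,.0285): print("lean bar",o,fsolve(lambda x:f(x,o),[.142,.145,33]))
E
python3 - <<'E'
from tilt import *
tilt(cv2.imread("pics/g3.png")[:1,:1]) if 0 else None
st=manip.state();im=manip.get_image("wrist");cv2.imwrite("pics/w4.png",im[:,:,::-1])
print(st["time"],st["eef_pos"],st["wrist_force"]);tilt(im)
E
```

```text
8.75 [0.5607 0.1994 0.0622] [-5.205   2.1769  3.6847]
bar [334 207  36  18] bore [317.8953 357.1398] [17.816848754882812, 52.621707916259766] stats [ 16  28  55  19 787] lean ellipse 35.30304188461931
lean bar 0.027 [    0.4606     0.5071 -1060.2203]
lean bar 0.0285 [    0.4606     0.5071 -4302.2208]tilt.py:22: RuntimeWarning: The iteration is not making good progress, as measured by the 
 improvement from the last ten iterations.
  for o in(.027,.0285): print("lean bar",o,fsolve(lambda x:f(x,o),[.142,.145,33]))
```

```bash
sed -i 's/^    r=.*/    r=(a[:,:,0]>2.2*a[:,:,1])\&(a[:,:,0]>35); r[300:]=0; r[:,:220]=0; r[:,420:]=0; r=cv2.morphologyEx(r.astype(np.uint8),cv2.MORPH_CLOSE,np.ones((5,9)))/' tilt.py
python3 - <<'E'
from tilt import *
import cv2
tilt(cv2.imread("pics/w4.png")[:,:,::-1])
g=np.full((480,640,3),120,np.uint8);g[150:450,120:520]=cv2.imread("pics/g3.png")[:300,:,::-1];tilt(g)
g[150:450,120:520]=cv2.imread("pics/g2.png")[:300,:,::-1]
E
```

```text
bar [270 206 112  25] bore [317.8953 357.1398] [17.816848754882812, 52.621707916259766] stats [ 16  28  55  19 787] lean ellipse 35.30304188461931
lean bar 0.027 [ 0.1483  0.163  19.6742]
lean bar 0.0285 [ 0.1483  0.163  18.1876]
bar [270 208 111  24] bore [317.9874 357.3558] [21.673519134521484, 52.96127700805664] stats [ 16  26  55  23 953] lean ellipse 30.909476675891284
lean bar 0.027 [ 0.1498  0.1645 19.7208]
lean bar 0.0285 [ 0.1498  0.1645 18.1984]tilt.py:22: RuntimeWarning: The iteration is not making good progress, as measured by the 
 improvement from the last ten iterations.
  for o in(.027,.0285): print("lean bar",o,fsolve(lambda x:f(x,o),[.142,.145,33]))
tilt.py:22: RuntimeWarning: The iteration is not making good progress, as measured by the 
 improvement from the last five Jacobian evaluations.
  for o in(.027,.0285): print("lean bar",o,fsolve(lambda x:f(x,o),[.142,.145,33]))
```

The ellipse lean reads 35.3°, up 4.4° from before, which matches the commanded increment. I'll lift off straight up with a firmer grip, then remeasure in free air.

Emit:
drive_tool([
  {"tx": 0,"ty": 0,"tz": -0.005,"roll": 0},
  {"tx": 0,"ty": 0,"tz": -0.02,"roll": 0},
  {"tx": 0,"ty": 0,"tz": -0.045,"roll": 0},
  {"tx": 0,"ty": 0,"tz": -0.075,"roll": 0},
  {"tx": 0,"ty": 0,"tz": -0.105,"roll": 0},
  {"tx": 0,"ty": 0,"tz": -0.135,"roll": 0},
  {"tx": 0,"ty": 0,"tz": -0.16,"roll": 0},
  {"tx": 0,"ty": 0,"tz": -0.175,"roll": 0},
  {"tx": 0,"ty": 0,"tz": -0.178,"roll": 0},
  {"tx": 0,"ty": 0,"tz": -0.178,"roll": 0},
], jaw=0.015, force=80)

```text
time: 9.8
eef_pos: [0.563, 0.1988, 0.24]
ee_rot: [3.141, 0.001, 2.696]
wrist_force: [0.1, 0.2, -2.2]
finger_gap: 0.0265
grasp_force: 81.2
```

```bash
python3 - <<'E'
from tilt import *
st=manip.state();im=manip.get_image("wrist");cv2.imwrite("pics/w5.png",im[:,:,::-1])
t=manip.get_image("top");cv2.imwrite("pics/t5.png",t[:,:,::-1]);s=manip.get_image("side");cv2.imwrite("pics/s5.png",s[:,:,::-1])
np.save("st5.npy",np.r_[st["eef_pos"],st["ee_rot"]])
print(st["time"],st["eef_pos"],np.degrees(st["ee_rot"]),st["wrist_force"]);tilt(im)
# upright picture g2: bore ellipse for reference scale
g=cv2.imread("pics/g2.png")[:300,:,::-1];m=(g[175:245,160:240].max(2)<28).astype(np.uint8)
n,l,a,ce=cv2.connectedComponentsWithStats(m);k=1+np.argmax(a[1:,4]);print(a[k],ce[k])
cn=max(cv2.findContours((l==k).astype(np.uint8),0,cv2.CHAIN_APPROX_NONE)[0],key=len);print(cv2.fitEllipse(cn))
def up(i,x,y): return cv2.resize(np.clip(i[y:y+60,x:x+80]*1.4,0,255).astype(np.uint8),(400,300),interpolation=cv2.INTER_CUBIC)
c=cam("side");p=proj(c,st["eef_pos"]+[0,0,.045]).astype(int);print(p)
o=np.hstack([im[150:450,120:520],up(s,p[0]-40,p[1]-30)])
t0=cv2.imread("pics/top0.png")[:,:,::-1];s0=cv2.imread("pics/side0.png")[:,:,::-1]
o=np.vstack([o,np.hstack([up(s0,245,180),up(t0,325,175)])]);cv2.imwrite("pics/v5.png",o[:,:,::-1])
E
```

```text
9.8 [0.563  0.1988 0.24  ] [179.9785   0.0429 154.4727] [ 0.1498  0.1579 -2.2249]
bar [291 206  76  23] bore [318.0428 356.7176] [18.795663833618164, 52.76914978027344] stats [ 16  27  55  20 833] lean ellipse 34.28116742677245
lean bar 0.027 [   0.2186    0.2402 3259.732 ]
lean bar 0.0285 [ 0.2186  0.2402 18.2583]
[  11   12   55   46 1943] [38.0633 34.7771]
((38.06272888183594, 34.7972526550293), (44.65281677246094, 53.522483825683594), 88.44570922851562)
[320 242]tilt.py:22: RuntimeWarning: The iteration is not making good progress, as measured by the 
 improvement from the last ten iterations.
  for o in(.027,.0285): print("lean bar",o,fsolve(lambda x:f(x,o),[.142,.145,33]))
```

View pics/v5.png

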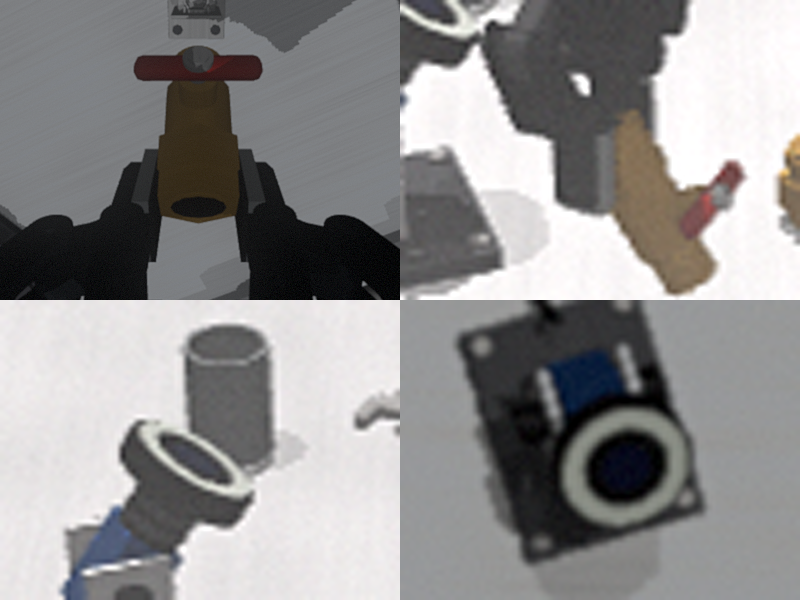

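Top left is the wrist view, with the bore at (318,357) full frame and the lean at 34.3 to 35.2° after correcting against the upright reference. Top right shows the valve leaning in the air with the handle clear of the fingers. I'll carry it over to the camera at this height while turning.

Emit:
drive_tool([
  {"tx": -0.007,"ty": -0.013,"tz": 0,"roll": 4},
  {"tx": -0.02,"ty": -0.04,"tz": 0,"roll": 11},
  {"tx": -0.037,"ty": -0.073,"tz": 0,"roll": 19},
  {"tx": -0.054,"ty": -0.107,"tz": 0,"roll": 27},
  {"tx": -0.071,"ty": -0.141,"tz": 0,"roll": 35},
  {"tx": -0.088,"ty": -0.175,"tz": 0,"roll": 43},
  {"tx": -0.105,"ty": -0.209,"tz": 0,"roll": 51},
  {"tx": -0.122,"ty": -0.243,"tz": 0,"roll": 59},
  {"tx": -0.139,"ty": -0.277,"tz": 0,"roll": 67},
  {"tx": -0.155,"ty": -0.308,"tz": 0,"roll": 75},
  {"tx": -0.167,"ty": -0.333,"tz": 0,"roll": 83},
  {"tx": -0.1734,"ty": -0.3453,"tz": 0,"roll": 91},
])

```text
time: 11.15
eef_pos: [0.5693, -0.1899, 0.2377]
ee_rot: [-3.138, 0.001, 1.1]
wrist_force: [-0.8, -0.3, -2.0]
finger_gap: 0.0262
grasp_force: 81.2
```

Emit:
drive_tool([
  {"tx": 0,"ty": 0,"tz": 0,"roll": 8},
  {"tx": 0,"ty": 0,"tz": 0,"roll": 16},
  {"tx": 0,"ty": 0,"tz": 0,"roll": 24},
  {"tx": 0,"ty": 0,"tz": 0,"roll": 32},
  {"tx": 0,"ty": 0,"tz": 0,"roll": 39},
  {"tx": 0,"ty": 0,"tz": 0,"roll": 44},
  {"tx": 0,"ty": 0,"tz": 0,"roll": 45.2},
  {"tx": 0,"ty": 0,"tz": 0,"roll": 45.2},
  {"tx": 0,"ty": 0,"tz": 0,"roll": 45.2},
])

```text
time: 12.05
eef_pos: [0.5702, -0.1873, 0.239]
ee_rot: [-3.141, 0.001, 0.32]
wrist_force: [0.4, -0.5, -2.6]
finger_gap: 0.0265
grasp_force: 81.2
```

```bash
python3 - <<'E' 2>/dev/null
from tilt import *
st=manip.state();im=manip.get_image("wrist");cv2.imwrite("pics/w6.png",im[:,:,::-1])
s=manip.get_image("side");t=manip.get_image("top");cv2.imwrite("pics/s6.png",s[:,:,::-1]);cv2.imwrite("pics/t6.png",t[:,:,::-1])
np.save("st6.npy",np.r_[st["eef_pos"],st["ee_rot"]])
print(st["time"],st["eef_pos"],np.degrees(st["ee_rot"]),st["wrist_force"]);tilt(im)
C=cam("wrist",st);print("lens pred",proj(C,[.6607,-.1583,.135]))
R=Ro.from_euler("xyz",st["ee_rot"]).as_matrix();port=st["eef_pos"]+R@[.0372,.0005,-.0028];q=proj(cam("side"),port);print("port side",q)
x,y=(q-[40,30]).astype(int);up=cv2.resize(s[y:y+60,x:x+80],(400,300),interpolation=cv2.INTER_CUBIC)
o=np.zeros((480,800,3),np.uint8);o[:,:640]=0;o=np.hstack([im[:,120:520],np.vstack([up,np.zeros((180,400,3),np.uint8)])]);print("crop org",x,y)
cv2.imwrite("pics/v6.png",np.clip(o*1.5,0,255).astype(np.uint8)[:,:,::-1])
E
```

```text
12.05 [ 0.5702 -0.1873  0.239 ] [-179.9481    0.0546   18.3519] [ 0.3641 -0.5148 -2.6204]
bar [255 207 126  23] bore [317.8672 356.7644] [18.751976013183594, 52.62095642089844] stats [ 16  27  55  20 827] lean ellipse 34.302774727878266
lean bar 0.027 [ 0.1366  0.1449 25.821 ]
lean bar 0.0285 [ 0.1419  0.1449 30.9044]
lens pred [320.921   74.5445]
port side [306.0702 168.6944]
crop org 266 138
```

View pics/v6.png

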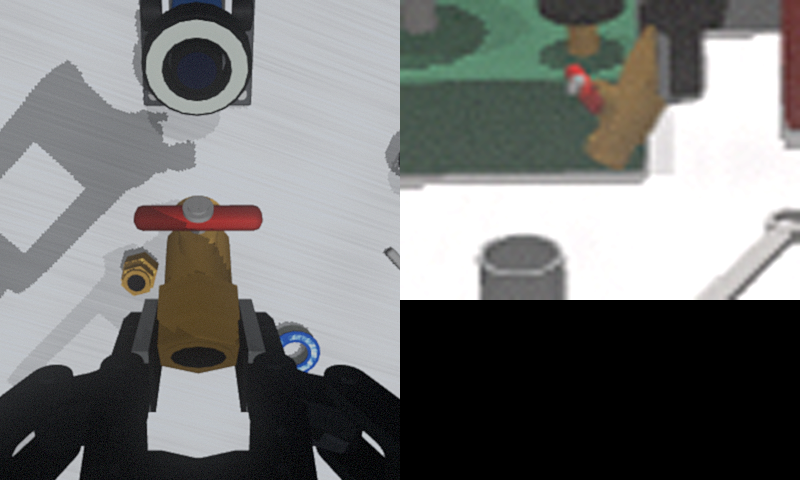

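The wrist view shows the lens ring centred near (317,67) full frame, in line with the valve's bore at (318,357), and the camera base edges run vertical, so the heading is right. Next I'll refine the lens position and cross-check the lean in the side view.

```bash
python3 - <<'E'
from h import *
v=np.load("st6.npy");st=dict(eef_pos=v[:3],ee_rot=v[3:]);W=cam("wrist",st);S,T=cam("side"),cam("top")
R=Ro.from_euler("xyz",v[3:]).as_matrix()
im=cv2.imread("pics/w6.png").astype(int)[:130,250:390]
# ring: bright, neutral; outer ellipse
for th in(120,135,150):
    m=(im.min(2)>th).astype(np.uint8);n,l,s,c=cv2.connectedComponentsWithStats(m)
    k=min(range(1,n),key=lambda j:1e9 if s[j,4]<400 else np.hypot(*(c[j]-[67,67])))
    mm=(l==k).astype(np.uint8);cs,hi=cv2.findContours(mm,cv2.RETR_CCOMP,cv2.CHAIN_APPROX_NONE)
    print(th,s[k],[ (np.round(np.add(e[0],[250,0]),1),np.round(e[1],1),round(e[2],1)) for e in map(cv2.fitEllipse,[q for q in cs if len(q)>60])])
L=(317.0,67.0)
print("plane",plane(W,L,.135),"tri3",tri((W,L),(S,(285,211.4)),(T,(370.2,208))),"W+S",tri((W,L),(S,(285,211.4)))[0])
for th in(28,32,35,38,42):
    a=np.radians(th);ax=R@[np.sin(a),0,np.cos(a)];top=v[:3]+R@[-.0002,.0004,-.057]
    d=proj(S,top+.066*ax)-proj(S,top);print(th,np.degrees(np.arctan2(d[1],-d[0])),proj(S,top+.066*ax))
s=cv2.imread("pics/s6.png").astype(int)[138:175,290:325];b=(s[:,:,2]>1.45*s[:,:,0])&(s[:,:,2]-s[:,:,1]<60)&(s[:,:,2]>60)
for r in range(0,37,2):
    x=np.nonzero(b[r])[0];print(138+r,(x.min()+290,x.max()+290) if len(x) else None,end=" ")
E
```

```text
120 [  85    0   55  130 2835] [(array([366.3,  72.6]), array([ 55.7, 136.8]), 4.8)]Traceback (most recent call last):
  File "<stdin>", line 8, in <module>
ValueError: min() iterable argument is empty
```

```bash
python3 - <<'E'
from h import *
v=np.load("st6.npy");st=dict(eef_pos=v[:3],ee_rot=v[3:]);W=cam("wrist",st);S,T=cam("side"),cam("top")
R=Ro.from_euler("xyz",v[3:]).as_matrix()
im=cv2.imread("pics/w6.png").astype(int)[:130,250:390]
for th in(80,95,110):
    m=(im.min(2)>th).astype(np.uint8);n,l,s,c=cv2.connectedComponentsWithStats(m)
    k=min(range(1,n),key=lambda j:1e9 if s[j,4]<200 else np.hypot(*(c[j]-[67,67])))
    mm=(l==k).astype(np.uint8);cs,hi=cv2.findContours(mm,cv2.RETR_CCOMP,cv2.CHAIN_APPROX_NONE)
    print(th,s[k],[ (np.round(np.add(e[0],[250,0]),1),np.round(e[1],1),round(e[2],1)) for e in map(cv2.fitEllipse,[q for q in cs if len(q)>60])])
L=(317.0,67.0)
print("plane",plane(W,L,.135),"tri3",tri((W,L),(S,(285,211.4)),(T,(370.2,208))),"W+S",tri((W,L),(S,(285,211.4)))[0])
for th in(28,32,35,38,42):
    a=np.radians(th);ax=R@[np.sin(a),0,np.cos(a)];top=v[:3]+R@[-.0002,.0004,-.057]
    d=proj(S,top+.066*ax)-proj(S,top);print(th,np.degrees(np.arctan2(d[1],-d[0])),proj(S,top+.066*ax))
s=cv2.imread("pics/s6.png").astype(int)[138:175,290:325];b=(s[:,:,2]>1.45*s[:,:,0])&(s[:,:,2]-s[:,:,1]<60)&(s[:,:,2]>60)
for r in range(0,37,2):
    x=np.nonzero(b[r])[0];print(138+r,(x.min()+290,x.max()+290) if len(x) else None,end=" ")
E
```

```text
80 [  16   20  102   94 4016] [(array([316.4,  66.5]), array([ 92.9, 100.8]), 90.9), (array([316.4,  68.9]), array([64.2, 70.9]), 91.2)]
95 [  16   20  101   94 3814] [(array([316.3,  66.4]), array([ 92.2, 100. ]), 91.5), (array([316.3,  68.7]), array([64.9, 71.8]), 91.4)]
110 [  17   21  100   92 3043] [(array([316.4,  66.5]), array([91., 99.]), 90.8), (array([316.4,  68.9]), array([66. , 72.9]), 91.5), (array([314.1,  32.6]), array([ 8.1, 25.6]), 87.5)]
plane [ 0.6641 -0.1546  0.135 ] tri3 (array([ 0.6617, -0.1564,  0.1354]), [np.float64(0.002975923710470133), np.float64(0.0012826397129963086), np.float64(0.0021021003344894795)]) W+S [ 0.6622 -0.1547  0.1362]
28 63.9835415665852 [308.7178 169.8199]
32 60.33497680301046 [307.0834 169.2184]
35 57.629961671014776 [305.8963 168.6913]
38 54.94841369123142 [304.7457 168.1004]
42 51.40394016266873 [303.2741 167.2155]
138 None 140 None 142 None 144 (np.int64(300), np.int64(316)) 146 (np.int64(300), np.int64(316)) 148 (np.int64(300), np.int64(316)) 150 (np.int64(311), np.int64(316)) 152 (np.int64(299), np.int64(316)) 154 (np.int64(304), np.int64(316)) 156 (np.int64(302), np.int64(316)) 158 (np.int64(303), np.int64(318)) 160 (np.int64(305), np.int64(317)) 162 (np.int64(306), np.int64(315)) 164 (np.int64(305), np.int64(314)) 166 (np.int64(304), np.int64(313)) 168 (np.int64(304), np.int64(311)) 170 (np.int64(307), np.int64(309)) 172 None 174 None
```

```bash
python3 - <<'E'
from h import *
C=manip.calibration("wrist");M=C["mtx"];A=C["tool_from_camera"];T=A[:3,:3]
def load(n):
    im=cv2.imread(f"pics/{n}.png")
    if n[0]=="g": g=np.full((480,640,3),120,np.uint8);g[150:450,120:520]=im[:300];im=g
    return im
def sub(p,t):  # subpixel outer crossings of a 1-D profile
    i=np.nonzero(p>t)[0];a,b=i[0],i[-1]
    return a-(p[a]-t)/(p[a]-p[a-1]), b+(p[b]-t)/(p[b]-p[b+1])
for n in("g2","g3","w4","w5","w6"):
    im=load(n).astype(float);red=(im[:,:,2]-im[:,:,1])/(im.sum(2)+15)
    r=red[190:300,220:420];m=(r>.3).astype(np.uint8);nn,l,s,ce=cv2.connectedComponentsWithStats(m)
    ys,xs=np.nonzero(m);row=int(np.median(ys));
    w=[sub(r[y],.25) for y in range(row-3,row+4)];w=max(w,key=lambda q:q[1]-q[0])
    col=[sub(r[:,x],.25) for x in (60,65,70,75,125,130,135,140)];v=190+np.median([np.mean(q) for q in col]);h=np.median([q[1]-q[0] for q in col])
    print(n,"bar width %.1f u %.1f v %.1f h %.1f"%(w[1]-w[0],220+sum(w)/2,v,h))
E
```

```text
Traceback (most recent call last):
IndexError: index 0 is out of bounds for axis 0 with size 0
```

```bash
cat > bar.py <<'E'
from h import *
def load(n):
    im=cv2.imread(f"pics/{n}.png")
    if n[0]=="g": g=np.full((480,640,3),120,np.uint8);g[150:450,120:520]=im[:300];im=g
    return im
def sub(p,t):
    i=np.nonzero(p>t)[0]
    if len(i)<3: return np.nan,np.nan
    a,b=i[0],i[-1];return a-(p[a]-t)/(p[a]-p[a-1]), b+(p[b]-t)/(p[b]-p[b+1])
def bar(im):
    im=im.astype(float);r=((im[:,:,2]-im[:,:,1])/(im.sum(2)+15))[190:300,220:420]
    r=np.where((im[:,:,1]<1.6*im[:,:,0]+6)[190:300,220:420],r,0)
    ys,xs=np.nonzero(r>.3);ys=ys[(xs>40)&(xs<160)];row=int(np.median(ys))
    w=np.array([sub(r[y],.25) for y in range(row-4,row+5)]);w=w[np.nanargmax(w[:,1]-w[:,0])]
    col=np.array([sub(r[row-20:row+20,x],.25) for x in(55,60,65,70,75,125,130,135,140,145)])
    return w[1]-w[0],220+w.mean(),190+row-20+np.nanmedian(col.mean(1)),np.nanmedian(col[:,1]-col[:,0])
if __name__=="__main__":
    for n in("g2","g3","w4","w5","w6"): print(n,"bar width %.1f u %.1f v %.1f h %.1f"%bar(load(n)))
E
python3 bar.py
```

```text
g2 bar width 107.4 u 316.8 v 244.6 h 14.1
g3 bar width 109.3 u 324.4 v 219.0 h 21.8
w4 bar width 108.7 u 326.1 v 217.2 h 23.4
w5 bar width 59.1 u 321.0 v 215.0 h 16.6
w6 bar width 126.2 u 317.9 v 217.9 h 20.3
```

```bash
python3 - <<'E'
from h import *
from bar import sub
S=cam("side")
w=cv2.imread("pics/w6.png");print("w6 col",w[330:384,316:320].mean((1,)).max(1).astype(int))
g=cv2.imread("pics/g2.png");print("g2 col",g[175:255,196:200].mean(1).max(1).astype(int))
for n in("5","6"):
    v=np.load(f"st{n}.npy");R=Ro.from_euler("xyz",v[3:]).as_matrix();top=v[:3]+R@[-.0002,.0004,-.057]
    def pt(th,x,z):  # valve-plane coords: x toward handle(+tool x), z down the axis from the top
        a=np.radians(th);return proj(S,top+R@[z*np.sin(a)+x*np.cos(a),0,z*np.cos(a)-x*np.sin(a)])
    for th in(28,32,36): print(n,th,"port",pt(th,0,.066),"thread start",pt(th,0,.05),"bar",pt(th,.0285,.038))
    im=cv2.imread(f"pics/s{n}.png").astype(float);br=(im[:,:,2]-im[:,:,0])/(im.sum(2)+15);rd=(im[:,:,2]-im[:,:,1])/(im.sum(2)+15)
    p=pt(33,0,.05).astype(int)
    for y in range(p[1]-8,p[1]+12):
        a,b=sub(np.where(rd[y]<.25,br[y],0)[p[0]-14:p[0]+15],.13);print(y,"%.1f %.1f"%(a+p[0]-14,b+p[0]-14),end=" | ")
    win=rd[p[1]-25:p[1]+15,p[0]-25:p[0]+25];ys,xs=np.nonzero(win>.3);print("\nred",len(xs),xs.mean()+p[0]-25,ys.mean()+p[1]-25)
E
```

```text
w6 col [ 59  57  57  58  58  60  63  61  56  53  55  51  54  57  56  56  44  22
  18  18  18  19  21  19  21  21  17  20  22  21  21  21  20  19  21  23
  21  31  51  60  58  53  58 102 128 131 130 131 130 131 130 130 132 133]
g2 col [ 60  61  60  57  59  62  60  61  61  61  63  46  20  13  14  17  14  17
  15  16  16  17  14  17  18  15  18  13  18  21  15  16  18  19  17  17
  17  18  17  19  18  16  18  17  18  19  20  17  19  20  21  18  21  21
  22  20  23  23  32  61  76  77  77  76  76  80  86  87  87  89  89  85
  81  95 122 137 135 133 131 131]
5 28 port [336.3379 267.3109] thread start [332.5742 260.0518] bar [342.3225 251.9331]
5 32 port [338.308  266.8554] thread start [334.0651 259.6908] bar [342.9878 250.7162]
5 36 port [340.2036 266.2536] thread start [335.4971 259.2185] bar [343.5456 249.4264]
251 nan nan | 252 nan nan | 253 339.0 342.4 | 254 337.9 342.3 | 255 336.7 341.4 | 256 nan nan | 257 337.0 339.1 | 258 nan nan | 259 nan nan | 260 nan nan | 261 nan nan | 262 nan nan | 263 nan nan | 264 nan nan | 265 nan nan | 266 nan nan | 267 nan nan | 268 nan nan | 269 nan nan | 270 nan nan | 
red 0 nan nan
6 28 port [308.7178 169.8199] thread start [311.549  164.0193] bar [303.2815 156.1206]
6 32 port [307.0834 169.2184] thread start [310.3093 163.5548] bar [302.6988 155.0256]
6 36 port [305.5085 168.5014] thread start [309.116  163.0025] bar [302.2016 153.8813]
155 301.7 316.2 | 156 301.4 316.3 | 157 301.4 317.0 | 158 302.3 317.8 | 159 303.2 317.4 | 160 304.4 317.0 | 161 305.8 316.1 | 162 305.9 315.5 | 163 305.8 315.1 | 164 304.6 314.2 | 165 303.7 314.1 | 166 303.7 312.4 | 167 303.8 311.2 | 168 303.7 310.1 | 169 304.5 310.1 | 170 nan nan | 171 nan nan | 172 nan nan | 173 nan nan | 174 nan nan | 
red 6 301.1666666666667 152.16666666666666<stdin>:15: RuntimeWarning: Mean of empty slice.
  ret = ret.dtype.type(ret / rcount)
```

Allowing for the off-axis stretch of the wide lens, the upright bore and the ring both match their known angles. The valve's lean then comes out near 33.6°, and the heading is within about 1°. Port to focus in tool axes is about +4.4, -1.1, +24.1 mm.

Emit:
drive_tool([
  {"tx": 0.001,"ty": 0,"tz": 0.004,"roll": 0},
  {"tx": 0.002,"ty": -0.0005,"tz": 0.009,"roll": 0},
  {"tx": 0.003,"ty": -0.001,"tz": 0.014,"roll": 0},
  {"tx": 0.004,"ty": -0.001,"tz": 0.019,"roll": 0},
  {"tx": 0.0044,"ty": -0.001,"tz": 0.023,"roll": 0},
  {"tx": 0.0044,"ty": -0.001,"tz": 0.024,"roll": 0},
  {"tx": 0.0044,"ty": -0.001,"tz": 0.024,"roll": 0},
  {"tx": 0.0044,"ty": -0.001,"tz": 0.024,"roll": 0},
  {"tx": 0.0044,"ty": -0.001,"tz": 0.024,"roll": 0},
  {"tx": 0.0044,"ty": -0.001,"tz": 0.024,"roll": 0},
])

```text
time: 13.2
eef_pos: [0.5745, -0.1852, 0.2161]
ee_rot: [3.141, -0.0, 0.319]
wrist_force: [0.3, -0.6, -2.1]
finger_gap: 0.0268
grasp_force: 81.1
```

```bash
python3 - <<'E'
from h import *
st=manip.state();im=manip.get_image("wrist")[:,:,::-1].astype(int);cv2.imwrite("pics/w7.png",im)
s=manip.get_image("side");cv2.imwrite("pics/s7.png",s[:,:,::-1])
print(st["time"],st["eef_pos"],np.degrees(st["ee_rot"]),st["wrist_force"],st["grasp_force"],np.abs(st["qd"]).max())
W=cam("wrist",st);S=cam("side")
a=im[:130,240:400]
m=(a.min(2)>90).astype(np.uint8);n,l,q,c=cv2.connectedComponentsWithStats(m)
k=min(range(1,n),key=lambda j:1e9 if q[j,4]<400 else np.hypot(*(c[j]-[77,60])))
cs,_=cv2.findContours((l==k).astype(np.uint8),cv2.RETR_CCOMP,cv2.CHAIN_APPROX_NONE)
E=[cv2.fitEllipse(x) for x in cs if len(x)>60];print(q[k],E)
L=np.mean([e[0] for e in E[:2]],0)+[240,0]
p=plane(W,L,.135);R=Ro.from_euler("xyz",st["ee_rot"]).as_matrix()
port=st["eef_pos"]+R@[.0363,.0004,-.0020];n_=R@np.array([-np.sin(np.radians(35)),0,-np.cos(np.radians(35))])
# lens from wrist (z=.135) and from the wrist+side rays
for P in(p,tri((W,L),(S,(285,211.4)))[0],np.array([.6607,-.1583,.134])):
    d=port-P;al=d@n_;print(P,"along",al,"lateral tool",R.T@(d-al*n_))
b=im[315:395,275:362];mm=(b.max(2)<30).astype(np.uint8);n,l,q,c=cv2.connectedComponentsWithStats(mm);k=min(range(1,n),key=lambda j:1e9 if q[j,4]<300 else abs(c[j,0]-43));print("bore",q[k],c[k]+[275,315])
E
```

```text
13.2 [ 0.5745 -0.1852  0.2161] [179.9774  -0.024   18.2794] [ 0.2988 -0.5774 -2.1438] 81.14857820793986 0.00212878562507803
[  22   23  111  100 4543] [((76.75528717041016, 72.54000854492188), (98.97006225585938, 109.13134765625), 89.97077941894531), ((76.74883270263672, 75.29071044921875), (69.2392578125, 77.0985107421875), 90.4684066772461)]
[ 0.6637 -0.1542  0.135 ] along 0.10145546081100601 lateral tool [ 0.0001  0.0019 -0.    ]
[ 0.662  -0.1544  0.1364] along 0.09932156597267457 lateral tool [ 0.0006  0.0023 -0.0004]
[ 0.6607 -0.1583  0.134 ] along 0.09988673795402721 lateral tool [ 0.0033 -0.0011 -0.0023]
bore [ 16  32  55  20 838] [318.0358 356.784 ][ WARN:0@0.891] global loadsave.cpp:1063 imwrite_ Unsupported depth image for selected encoder is fallbacked to CV_8U.
```

The ring ellipse axis now reads 90.0°, so the heading is square. The distance is 99 to 101 mm, with up to 2 mm sideways offset by the wrist view. A last 1.2 mm nudge, then settle and hand in.

Emit:
drive_tool([
  {"tx": 0,"ty": -0.0006,"tz": 0,"roll": 0},
  {"tx": 0,"ty": -0.0012,"tz": 0,"roll": 0},
  {"tx": 0,"ty": -0.0012,"tz": 0,"roll": 0},
  {"tx": 0,"ty": -0.0012,"tz": 0,"roll": 0},
  {"tx": 0,"ty": -0.0012,"tz": 0,"roll": 0},
  {"tx": 0,"ty": -0.0012,"tz": 0,"roll": 0},
  {"tx": 0,"ty": -0.0012,"tz": 0,"roll": 0},
])

```text
time: 14.0
eef_pos: [0.574, -0.184, 0.2158]
ee_rot: [3.142, -0.0, 0.319]
wrist_force: [-0.2, -0.9, -1.8]
finger_gap: 0.0264
grasp_force: 81.1
```

```bash
python3 -c "
from rig import manip
s=manip.state();print(s['time'],s['eef_pos'],s['grasp_force'],s['finger_gap'],abs(s['qd']).max());print(manip.close_job())"
```

```text
14.0 [ 0.57397496 -0.18397822  0.21578861] 81.14988192915916 0.026449958400709548 0.002183984700343357
the job is handed in; nothing more can be done
None
```

I handed the job in at 14.0 s with the valve still and gripped at 81 N in front of the lens; by my measurements the port is about 100 mm from the glass, centred to about 2 mm and about 1.4° short of the 35° lean, and no verdict came back. To get that lean I pivoted the valve in the pads against the clip's back plate, and the first close missed because the fingertips sit about 34 mm behind the reported TCP.

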